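# Seat the rosette template on its jig pins

### The job

The plywood rosette-routing template is lying askew on top of the jig's two locating pins instead of over them. Without pinching or lifting it, nudge it with your fingertips square against the jig's fence and sideways along the fence until both its small holes drop over the pins and it lies flat on the jig board. Leave the other things on the bench where they are and finish with the hand clear.

Things in the scene. Friction and masses are not known exactly. Their poses are not given: they have to be found in the camera images.
- jig: Fixed jig: pale plywood board 250 (x) x 360 (y) x 18 mm with a dark fence and two steel pins. Origin on the bench; the board spans x -110 to +140, y -180 to +180 mm, top at z = 18 mm. Its x points away from the robot (turned up to 0.3 rad), y to the left. A seated template has its origin at jig x = 0, y = 0, z = 18 mm and the same axes.
- fence (a point): Middle of the top edge of the fence's inner face (jig x = -75.5, y = 0, z = 36 mm). The fence is a strip along jig y, 240 mm long (as long as the template), 20 wide, 18 mm high above the board, on the robot's side of the template. A seated template lies along it (0.5 mm play), its two ends level with the fence's ends.
- pin_left (a point): Centre of the top of the left (+y) pin, jig x = 45, y = 70, z = 30 mm. The pins are upright steel, 10 mm in diameter, 12 mm high above the board, the top 3 mm tapering to 6 mm. At the start they are hidden under the template.
- pin_right (a point): Centre of the top of the right (-y) pin, at jig x = 45, y = -70, z = 30 mm; same size as the left one.
- template: Loose brown plywood plate 150 (x) x 240 (y) x 9 mm, 0.22 to 0.45 kg, with an 83 mm round window at x = -15, y = 0 and two 13 mm holes. Origin: centre of its underside. It starts up to 16 mm off the fence, 16 to 34 mm along it to either side, turned up to 0.08 rad, far edge up on the pins, near edge on the board (slope 0.1 rad). Over the pins it drops by itself; they then stand 3 mm proud.
- hole_left (a point): Centre of the left (+y) 13 mm hole, on the underside of the template, at template x = 45, y = 70, z = 0 mm. It must come over the left pin.
- hole_right (a point): Centre of the right (-y) 13 mm hole, on the underside of the template, at template x = 45, y = -70, z = 0 mm. It must come over the right pin.
- sanding_block: Bystander: a wooden sanding block with a cork sole, 110 x 55 x 36 mm, origin at the centre of its underside, on the bench beside one end of the jig.
- glue: Bystander: a yellow glue bottle, 56 mm in diameter and 150 mm high, upright, origin at the centre of its underside, on the bench well beyond one end of the jig.
- screwdriver: Bystander: a screwdriver lying on the bench beyond the jig's far edge, about 200 mm long, lying roughly along the jig's y.
- weight: Bystander: a brass weight, an upright cylinder 44 mm in diameter and 40 mm high, origin at the centre of its underside, on the bench beside one end of the jig.

How it is judged:
By the outcome, as a careful person would: the job done as asked, in the order asked, and still so for the second after the job is handed in, with the robot touching nothing.
It also fails if it takes over 40 s, if anything falls off the work surface, if the arm or the gripper's body presses on something with over 40 N, if the wrist force passes 120 N, or if a joint passes its speed limit or range.

### The arm

A 7-joint arm with a two-finger parallel gripper is mounted at the origin on the work surface. World frame = base frame: x ahead of the robot, y to its left, z up, the work surface at z = 0. Lengths are in m, angles in rad, forces in N, time in s.
With the tool pointing down it reaches from about 0.425 to 0.925 m from the base axis. Payload 6.8 kg.
Tool frame: the origin (TCP) lies on the centre line of the jaws, within the pads' length; the fingertips stand 11 mm ahead of it and the grasp point (between the pads) lies 8 mm behind it; z points along the fingers, y is the direction in which the jaws open and shut (so a half turn about z gives the same grasp; the last joint's range is limited). The gripper opens to 85 mm and grips with 20 to 120 N. Pads are 22 mm wide; open, the fingers measure 114 mm over their backs; the gripper's body (76 mm by 85 mm) begins 54 mm behind the grasp point. The pads swing forward as they close: fully open they stand 13 mm farther back than shut.
Start: joints at [1.142, 0.477, 0.022, 1.555, -0.011, 1.109, -0.083], TCP at [0.213, -0.641, 0.242] pointing down, gripper open.
Joint ranges: [-2.96, 2.96], [-0.34, 2.1], [-1.41, 1.46], [0.24, 2.44], [-1.37, 4.51], [0.17, 1.92], [-2.96, 2.96]. Speed limits (rad/s): [2.39, 2.39, 3.14, 3.14, 3.14, 3.14, 3.14].

### API

Orientations are given as a rotation vector (axis times angle).
In Python, from bench import r gives the robot as it stands.
- The arm moves only by the tool send_rows, never from a script. Its argument "deltas" is a list of rows, each a list of 7 numbers: the opening, from 0 (shut) to 1 (fully open), then the shift along the tool's x, y, z as a fraction of full scale, then the turn, a rotation vector about the tool's x, y, z as a fraction of full scale. In form: [[hand, x, y, z, ax, ay, az], ...]. A call has 1 to 20 rows; each row is the pose to reach, as a shift and turn from the pose commanded when the call began, along the tool's axes at that moment, turning the shorter way round; what a row does not reach only later rows make up. Full scale, the value 1, is 150 mm for a shift and 180 degrees for a turn. A row lasts 1/12 s, in which the tool goes at most 41.7 mm and 7.16 degrees, less where a joint would pass 70% of its speed; a pose out of reach is approached as far as the arm can. A call with a number of a shift or a turn outside -1 to 1 is refused whole. A call with a gripper value outside its range is refused whole. The fingers move at their own pace and stop on an object; "squeeze" is the grip in N (left out, the last holds). Time passes only in rows, so rows that repeat a pose let the fingers close. It gives the time, the measured TCP pose, the force and the opening at its end, in the units of the state.
- r.get_obs(): the state, without advancing time (a new reading comes with each control period).
- r.grab_frame(name): name is "scene" or "top" or "wrist"; returns a dict with "pixels" (384x512x3 uint8, red, green, blue), "camera_matrix" (3x3 intrinsics, pixels), "rvec" (rotation vector, rad) and "tvec" (3), from world to camera coordinates, as OpenCV has them. Camera axes: x right, y down, z forward; pixel columns grow to the right and rows downward; lengths in m; the calibration is good to about 2 mm. The wrist camera is an equidistant fisheye: a pixel r from the principal point sees the ray r / f radians off the axis. A picture is of the moment at which its call begins. There is no depth.
- r.hand_in(): hands the job in, once; it reports no verdict.
The state is a dict: "clock": time; "joints": joint angles; "qvel": joint speeds; "tau": joint torques, N m; "tcp_pos": TCP position; "orientation": TCP orientation; "contact_force": force on the tool from outside, world axes, zero at the start; "moment": the same for the moment, N m; "grip_width": finger opening in m.
Only numpy, scipy, OpenCV 4.12 (cv2) and the standard library are available. Lean on these libraries where they do the work, as an engineer would, in place of code of your own. Each camera call takes 0.05 s, during which the arm holds its last target. There are 200 camera calls.

## Working session

There is one attempt and no reset: what is moved stays moved. The work goes in short steps, Python scripts to look and compute and a tool call to move; the robot and the scene stay as the last step left them, time stands still between calls to the robot, and variables do not carry over. Pictures are saved under pics/ and viewed, about 8 in all and at most 12, crops included, and the job is handed in when it is done.

Besides the shell and the picture viewer there is one more tool, called by a JSON object that holds its "method" and its "body", one argument or row to a line. send_rows: Moves the arm, as the interface text tells. Shift numbers are shares of 150 mm and turn numbers shares of 180 degrees, none past 1 either way. Its arguments: {"type":"object","properties":{"deltas":{"type":"array","items":{"type":"array","items":{"type":"number"}}},"squeeze":{"type":"number"}},"required":["deltas"]}

```bash
ls; mkdir -p pics; python3 - <<'E'
from bench import r
import cv2,pickle
print(r.get_obs())
d={}
for n in("top","scene"):
    f=r.grab_frame(n); d[n]=f; print(n,f["camera_matrix"],f["rvec"],f["tvec"])
    cv2.imwrite(f"pics/{n}0.png",cv2.resize(f["pixels"][:,:,::-1],(768,576),interpolation=cv2.INTER_CUBIC))
pickle.dump(d,open("f0.pkl","wb"))
E
```

```text
pics
{'clock': 0.0, 'joints': array([ 1.14191059,  0.47781383,  0.02237244,  1.5564979 , -0.01153736,
        1.10928297, -0.08311934]), 'qvel': array([-3.59779754e-04, -2.90997535e-04, -1.47556685e-03,  9.01192049e-04,
       -6.99905089e-04, -6.35920662e-04, -1.72187732e-06]), 'tau': array([ 1.34506545e-04, -5.96452618e+01,  1.60788953e+00, -2.81190097e+01,
        1.23952710e-02,  9.39824298e-03,  1.81627172e-05]), 'tcp_pos': array([ 0.21262515, -0.64001259,  0.2412975 ]), 'orientation': array([-3.09947723e+00, -5.01371564e-01,  6.57894972e-04]), 'contact_force': array([ 0.61890616,  0.327894  , -0.11627499]), 'moment': array([-0.03926234,  0.02059236,  0.08242323]), 'grip_width': 0.08572857811364909}
top [[384.99730694   0.         255.41668796]
 [  0.         384.99730694 190.37977964]
 [  0.           0.           1.        ]] [ 2.19863784 -2.14312755  0.14179568] [0.04311096 0.5774639  0.91152371]
scene [[403.41878483   0.         253.57221173]
 [  0.         403.41878483 190.38970514]
 [  0.           0.           1.        ]] [ 1.24098344  2.49119194 -0.72089336] [ 0.26481017 -0.40565687  1.41059757]
```

View pics/top0.png

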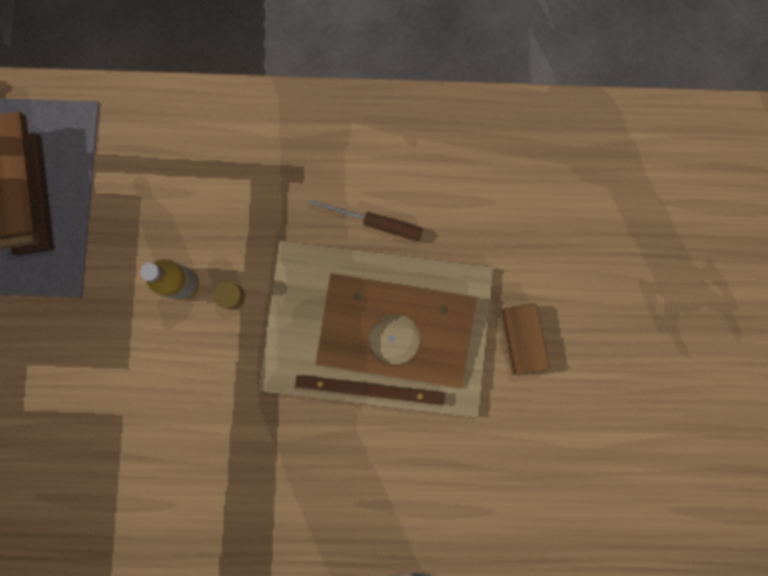

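View pics/scene0.png

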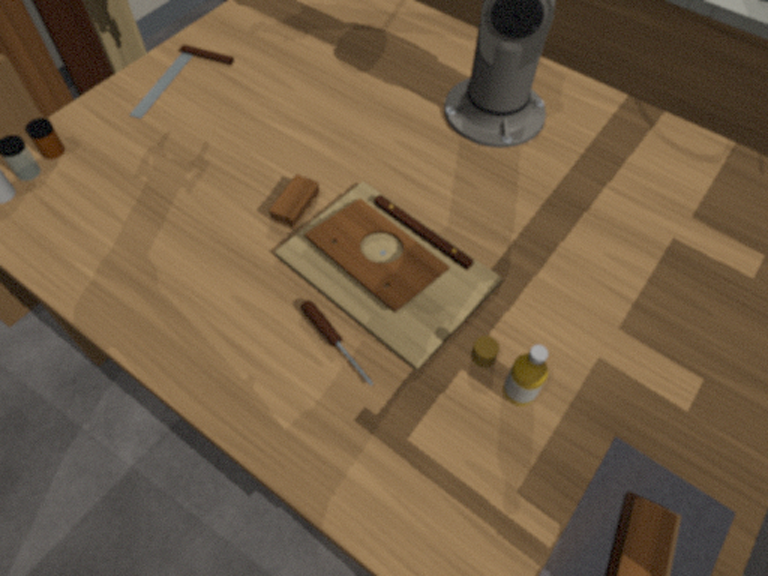

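The top view (768 px scale) shows the board with corners near (280,241), (494,268), (478,417) and (263,391). The template is at (332,275), (477,296), (465,387) and (317,364), shifted right (-y) and turned slightly. The window is at about (395,340) and the sanding block is close to the right end. The scene view agrees. I plan to put the shut fingertips in the window and nudge its rim, first to the fence and then +y.

```bash
cat > h.py <<'E'
import numpy as np,cv2
from scipy.spatial.transform import Rotation as Ro
def cast(f,uv,z):
    uv=np.atleast_2d(uv).astype(float); R=cv2.Rodrigues(f["rvec"])[0]; C=-R.T@f["tvec"]
    d=np.c_[uv,np.ones(len(uv))]@np.linalg.inv(f["camera_matrix"]).T@R
    z=np.broadcast_to(z,len(uv)); return (C+d*((z-C[2])/d[:,2])[:,None])
def masks(f):
    p=f["pixels"].astype(float); hsv=cv2.cvtColor(f["pixels"],cv2.COLOR_RGB2HSV)
    return p,hsv
def dq(m,n=4):
    c=max(cv2.findContours(m.astype(np.uint8),0,2)[0],key=cv2.contourArea)[:,0]
    return c
E
python3 - <<'E'
import pickle,cv2,numpy as np
from h import *
f=pickle.load(open("f0.pkl","rb"))["top"]
hsv=cv2.cvtColor(f["pixels"],cv2.COLOR_RGB2HSV)
for n,(u,v) in dict(board=(200,220),board2=(270,168),board3=(300,270),bench=(170,215),bench2=(340,270),templ=(230,195),templ2=(290,240),templ3=(225,235),fence=(245,259),win=(263,227),hole=(238,197),block=(350,225)).items():
    print(n,f["pixels"][v,u],hsv[v,u])
im=f["pixels"][150:290,165:375,::-1]
cv2.imwrite("pics/c.png",cv2.resize(im,None,fx=3.8,fy=3.8,interpolation=cv2.INTER_CUBIC))
E
```

```text
board [130 113  86] [ 18  86 130]
board2 [118  94  68] [ 16 108 118]
board3 [115  99  74] [ 18  91 115]
bench [96 78 56] [ 17 106  96]
bench2 [139 112  83] [ 16 103 139]
templ [94 66 43] [ 14 138  94]
templ2 [99 69 44] [ 14 142  99]
templ3 [91 63 42] [ 13 137  91]
fence [67 44 32] [ 10 133  67]
win [138 125 103] [ 19  65 138]
hole [70 58 44] [16 95 70]
block [105  74  48] [ 14 138 105]
```

View pics/c.png

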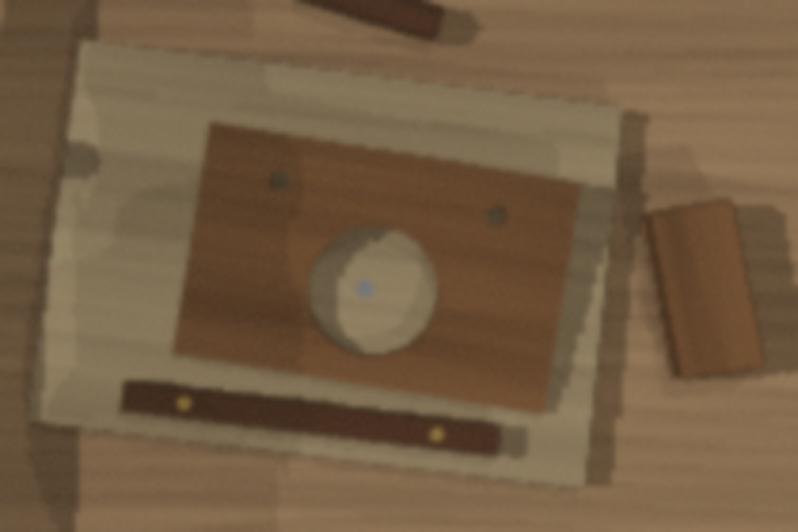

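The crop is clear. Board, fence, template outline, window (373,290) and both holes (279,180) and (497,215) are all visible; I'll segment them now.

```bash
cat >> h.py <<'E'
def measure(f,tilt=0.1,lift=0.0):
    hsv=cv2.cvtColor(f["pixels"],cv2.COLOR_RGB2HSV).astype(int); roi=np.zeros(hsv.shape[:2],bool); roi[155:285,172:326]=1
    H,S,V=hsv[...,0],hsv[...,1],hsv[...,2]
    fm=roi&(S>115)&(V<79)&(np.arange(384)[:,None]>244); tm=roi&(S>122)&(V>=79)
    tm=cv2.morphologyEx(tm.astype(np.uint8),cv2.MORPH_OPEN,np.ones((3,3)))
    out={}
    def quad(m,z):   # long-side lines by contour -> rectangle
        c=max(cv2.findContours(m.astype(np.uint8),0,cv2.CHAIN_APPROX_NONE)[0],key=cv2.contourArea)[:,0]
        b=cv2.boxPoints(cv2.minAreaRect(c)); ls=[]
        for i in range(4):
            a,e=b[i],b[(i+1)%4]; L=np.linalg.norm(e-a); t=(e-a)/L; n=np.array([-t[1],t[0]])
            s=(c-a)@t; dd=np.abs((c-a)@n); q=c[(s>.1*L)&(s<.9*L)&(dd<4)]
            l=cv2.fitLine(q.astype(np.float32),cv2.DIST_HUBER,0,.01,.01).ravel()
            nn=np.array([-l[1],l[0]]); cen=c.mean(0)
            o=np.sign(nn@(l[2:]-cen)); nn=nn*o; ls.append((nn,nn@l[2:]+.5))  # half pixel outward
        P=[np.linalg.solve(np.array([ls[i-1][0],ls[i][0]]),[ls[i-1][1],ls[i][1]]) for i in range(4)]
        return np.array(P)
    fp=cast(f,quad(fm,0),.036)[:,:2]; fc=fp.mean(0)
    def longdir(p):
        e=[(p[1]-p[0])-(p[3]-p[2]) , (p[2]-p[1])-(p[0]-p[3])]; e=max(e,key=np.linalg.norm); e=e/np.linalg.norm(e)
        return e if e[1]>0 else -e
    y=longdir(fp); x=np.array([y[1],-y[0]]); o=fc+.0855*x
    J=np.c_[x,y]
    print("fence size",[round(np.linalg.norm(fp[i]-fp[i-1])*1e3,1) for i in range(4)],"jig o",o.round(4),"yaw",np.arctan2(x[1],x[0]).round(4))
    tq=quad(tm,0); p0=cast(f,tq,.035)[:,:2]
    jx=(p0-o)@J; z=np.where(jx[:,0]>0,.018+.009+150e-3*np.sin(tilt),.027)+lift
    tp=(cast(f,tq,z)[:,:2]-o)@J; ld=longdir(tp)
    print("templ size",[round(np.linalg.norm(tp[i]-tp[i-1])*1e3,1) for i in range(4)],"centre jig mm",(tp.mean(0)*1e3).round(1),"yaw rel",np.arctan2(-ld[0],ld[1]).round(4)); print((tp*1e3).round(1))
    return o,J,tp,tm,fm
E
python3 - <<'E'
import pickle
from h import *
f=pickle.load(open("f0.pkl","rb"))["top"]
o,J,tp,tm,fm=measure(f)
c=tp.mean(0)
for n,uv,z in(("holeL",(279/3.8+165,180/3.8+150),.039),("holeR",(497/3.8+165,215/3.8+150),.039),("win",(373/3.8+165,290/3.8+150),.033)):
    w=cast(f,[uv],z)[0,:2]; print(n,w.round(4),(((w-o)@J)*1e3).round(1))
from bench import r
ob=r.get_obs(); print(Ro.from_rotvec(ob["orientation"]).as_matrix().round(3))
E
```

```text
fence size [np.float64(241.6), np.float64(20.0), np.float64(227.5), np.float64(15.8)] jig o [0.4943 0.0681] yaw -0.0895
templ size [np.float64(237.4), np.float64(145.8), np.float64(238.5), np.float64(147.5)] centre jig mm [ 12.5 -31.3] yaw rel -0.0475
[[ -54.7   90.5]
 [  91.    84.6]
 [  80.5 -153.7]
 [ -66.8 -146.6]]
holeL [0.5572 0.0988] [59.9 36.2]
holeR [ 0.5385 -0.041 ] [  53.7 -104.7]
win [0.4889 0.037 ] [ -2.6 -31.5]
[[ 0.949  0.315 -0.001]
 [ 0.315 -0.949  0.002]
 [-0.    -0.002 -1.   ]]
```

```bash
python3 - <<'E'
import pickle
from h import *
f=pickle.load(open("f0.pkl","rb"))["top"]
px=np.array([(80,40),(621,106),(585,487),(36,420)])/3.8+[165,150]
b=cast(f,px,.018)[:,:2]   # far-left, far-right, near-right, near-left
print([ (np.linalg.norm(b[i]-b[i-1])*1e3).round(1) for i in range(4)])
M=np.array([[.14,.18],[.14,-.18],[-.11,-.18],[-.11,.18]])
def fit(M,b):
    a=M-M.mean(0); c=b-b.mean(0); th=np.arctan2((a[:,0]*c[:,1]-a[:,1]*c[:,0]).sum(),(a*c).sum())
    R=np.array([[np.cos(th),-np.sin(th)],[np.sin(th),np.cos(th)]]); return th,R,b.mean(0)-R@M.mean(0)
th,R,o=fit(M,b); print("jig",o,th)
print("resid",((b-o)@R*1e3-M*1e3).round(1))
fe=cast(f,np.array([(123,380),(500,424),(498,455),(121,411)])/3.8+[165,150],.036)[:,:2]; print("fence in jig",((fe-o)@R*1e3).round(1))
t=cast(f,np.array([(210,123),(580,183),(546,412),(174,354)])/3.8+[165,150],[.042,.042,.027,.027])[:,:2]
tj=(t-o)@R; Mt=np.array([[.075,.12],[.075,-.12],[-.075,-.12],[-.075,.12]])
a,RR,oo=fit(Mt,tj); print("templ",oo*1e3,a); print(((tj-oo)@RR*1e3-Mt*1e3).round(1))
for n,uv,z in(("holeL",(279,180),.039),("holeR",(497,215),.039),("win",(373,290),.033)):
    w=cast(f,[np.array(uv)/3.8+[165,150]],z)[0,:2]; print(n,w.round(4),(((w-o)@R)*1e3).round(1))
E
```

```text
[np.float64(247.8), np.float64(359.2), np.float64(248.2), np.float64(353.9)]
jig [0.49272771 0.06542139] -0.09055819416442061
resid [[-0.2  1. ]
 [-1.9  1.8]
 [-0.   1.7]
 [ 2.1 -4.5]]
fence in jig [[ -75.5  121.5]
 [ -75.7 -117.7]
 [ -94.9 -118.4]
 [ -94.8  120.2]]
templ [ 13.04780547 -29.93379931] -0.039843431541784685
[[-0.6  0.1]
 [-1.8  0.6]
 [ 1.4 -0.4]
 [ 1.1 -0.3]]
holeL [0.5572 0.0988] [61.2 39.1]
holeR [ 0.5385 -0.041 ] [  55.2 -101.8]
win [0.4889 0.037 ] [ -1.2 -28.7]
```

{"method": "send_rows", "body": {
  "deltas": [
    [0, 0.79, -0.925, 0, 0, 0, 0],
    [0, 0.79, -0.925, 0, 0, 0, 0],
    [0, 0.79, -0.925, 0, 0, 0, 0],
    [0, 0.79, -0.925, 0, 0, 0, 0],
    [0, 0.79, -0.925, 0, 0, 0, 0]
  ]
}}

```text
clock: 0.52
tcp_pos: [0.2843, -0.4657, 0.2418]
orientation: [-3.097, -0.51, -0.001]
contact_force: [0.7, 1.3, -0.3]
grip_width: 0.0258
```

{"method": "send_rows", "body": {
  "deltas": [
    [0, 0.79, -0.925, 0, 0, 0, 0],
    [0, 0.79, -0.925, 0, 0, 0, 0],
    [0, 0.79, -0.925, 0, 0, 0, 0],
    [0, 0.79, -0.925, 0, 0, 0, 0],
    [0, 0.79, -0.925, 0, 0, 0, 0]
  ]
}}

```text
clock: 0.93
tcp_pos: [0.3521, -0.2969, 0.2421]
orientation: [-3.098, -0.511, -0.001]
contact_force: [-0.4, -0.1, -0.3]
grip_width: -0.0002
```

{"method": "send_rows", "body": {
  "deltas": [
    [0, 0.79, -0.925, 0, 0, 0, 0],
    [0, 0.79, -0.925, 0, 0, 0, 0],
    [0, 0.79, -0.925, 0, 0, 0, 0],
    [0, 0.79, -0.925, 0, 0, 0, 0],
    [0, 0.79, -0.925, 0, 0, 0, 0]
  ]
}}

```text
clock: 1.35
tcp_pos: [0.4205, -0.1278, 0.2425]
orientation: [-3.098, -0.512, -0.002]
contact_force: [0.2, -0.4, -0.4]
grip_width: 0.0003
```

{"method": "send_rows", "body": {
  "deltas": [
    [0, 0.79, -0.925, 0.7, 0, 0, 0.131],
    [0, 0.79, -0.925, 0.7, 0, 0, 0.131],
    [0, 0.79, -0.925, 0.7, 0, 0, 0.131],
    [0, 0.79, -0.925, 0.7, 0, 0, 0.131],
    [0, 0.79, -0.925, 0.7, 0, 0, 0.131],
    [0, 0.79, -0.925, 0.7, 0, 0, 0.131],
    [0, 0.79, -0.925, 0.7, 0, 0, 0.131]
  ]
}}

```text
clock: 1.93
tcp_pos: [0.4874, 0.0415, 0.1348]
orientation: [-3.136, 0.13, 0.005]
contact_force: [0.4, -0.2, 0.3]
grip_width: 0.0002
```

{"method": "send_rows", "body": {
  "deltas": [
    [0, 0, 0.02, 0.2, 0, 0, 0],
    [0, 0, 0.02, 0.4, 0, 0, 0],
    [0, 0, 0.02, 0.5, 0, 0, 0],
    [0, 0, 0.02, 0.6, 0, 0, 0],
    [0, 0, 0.02, 0.64, 0, 0, 0],
    [0, 0, 0.02, 0.67, 0, 0, 0],
    [0, 0, 0.02, 0.67, 0, 0, 0]
  ]
}}

```text
clock: 2.52
tcp_pos: [0.4872, 0.0323, 0.0365]
orientation: [3.138, -0.143, -0.001]
contact_force: [0.5, 0.2, 0.6]
grip_width: 0.0003
```

```bash
cat >> h.py <<'E'
JO=np.array([.4928,.0660]); JT=-0.0905
JR=np.array([[np.cos(JT),-np.sin(JT)],[np.sin(JT),np.cos(JT)]])
def tj(p): return ((np.asarray(p)[...,:2]-JO)@JR*1e3).round(1)
E
python3 - <<'E'
from bench import r
from h import *
ob=r.get_obs(); print(ob["tcp_pos"],tj(ob["tcp_pos"]),ob["contact_force"],Ro.from_rotvec(ob["orientation"]).as_matrix().round(3))
a=r.grab_frame("top")["pixels"][150:290,165:375,::-1]; b=r.grab_frame("wrist")["pixels"][:,:,::-1]
a=cv2.resize(a,(430,287),interpolation=2); b=cv2.resize(b,(370,278))
im=np.zeros((290,800,3),np.uint8); im[:287,:430]=a; im[:278,430:]=b; cv2.imwrite("pics/d.png",im)
E
```

```text
[0.48716664 0.03230166 0.03649093] [ -2.6 -34.1] [0.50575833 0.24908185 0.60543035] [[ 0.996 -0.091 -0.001]
 [-0.091 -0.996 -0.   ]
 [-0.001  0.    -1.   ]]
```

View pics/d.png

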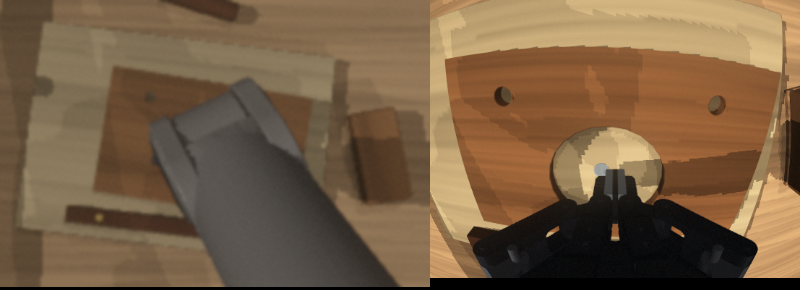

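The wrist view shows both holes, at (503,96) and (717,105), and the shut fingers inside the window (about (607,165)) touching nothing. Next I push toward the fence.

{"method": "send_rows", "body": {
  "deltas": [
    [0, 0, -0.05, 0.02, 0, 0, 0],
    [0, -0.06, -0.05, 0.02, 0, 0, 0],
    [0, -0.12, -0.05, 0.02, 0, 0, 0],
    [0, -0.16, -0.05, 0.02, 0, 0, 0],
    [0, -0.18, -0.05, 0.02, 0, 0, 0],
    [0, -0.2, -0.05, 0.02, 0, 0, 0],
    [0, -0.215, -0.05, 0.02, 0, 0, 0],
    [0, -0.23, -0.05, 0.02, 0, 0, 0]
  ]
}}

```text
clock: 3.28
tcp_pos: [0.454, 0.0431, 0.034]
orientation: [-3.138, 0.143, -0.001]
contact_force: [2.3, -0.8, -0.3]
grip_width: 0.0001
```

{"method": "send_rows", "body": {
  "deltas": [
    [0, -0.01, 0, 0, 0, 0, 0],
    [0, -0.02, 0, 0, 0, 0, 0],
    [0, -0.03, 0, 0, 0, 0, 0],
    [0, -0.03, 0, 0, 0, 0, 0]
  ]
}}

```text
clock: 3.62
tcp_pos: [0.4491, 0.0436, 0.0338]
orientation: [3.138, -0.142, -0.0]
contact_force: [1.4, -0.3, -1.0]
grip_width: 0.0001
```

{"method": "send_rows", "body": {
  "deltas": [
    [0, -0.01, 0, 0, 0, 0, 0],
    [0, -0.015, 0, 0, 0, 0, 0],
    [0, -0.02, 0, 0, 0, 0, 0],
    [0, -0.02, 0, 0, 0, 0, 0],
    [0, -0.02, 0, 0, 0, 0, 0]
  ]
}}

```text
clock: 4.03
tcp_pos: [0.4468, 0.044, 0.0339]
orientation: [-3.138, 0.143, -0.002]
contact_force: [3.8, -0.6, -2.1]
grip_width: 0.0002
```

```bash
cat > look.py <<'E'
import sys
from bench import r
from h import *
ob=r.get_obs(); print(ob["clock"],tj(ob["tcp_pos"]),ob["tcp_pos"][2],ob["contact_force"].round(1))
b=r.grab_frame("wrist"); np.save("w.npy",b,allow_pickle=True)
cv2.imwrite(f"pics/{sys.argv[1]}.png",cv2.resize(b["pixels"][:,:,::-1],(768,576),interpolation=2))
E
python3 look.py e
```

```text
4.0333 [-43.8 -26.1] 0.0339222699501211 [ 3.8 -0.6 -2.1]
```

View pics/e.png

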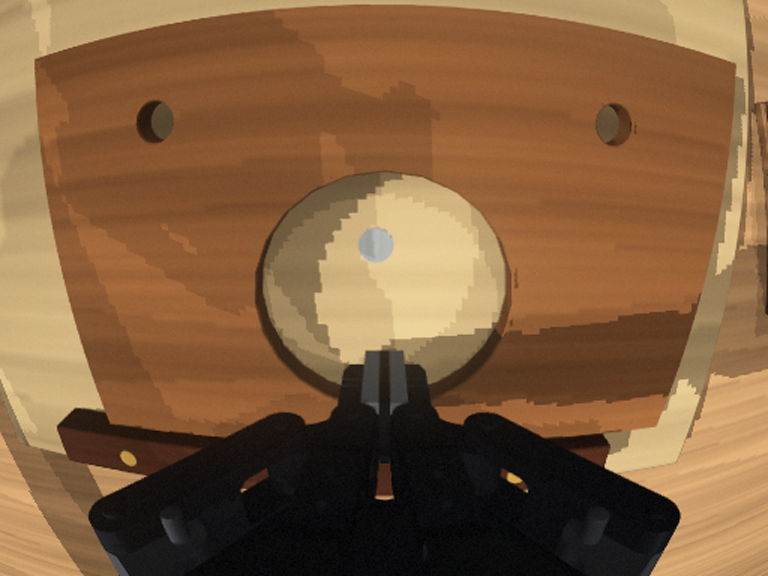

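The template now looks square to the fence, with holes at (155,121) and (613,124) in level rows and the near edge at the fence. I'll press slightly more to confirm contact.

{"method": "send_rows", "body": {
  "deltas": [
    [0, -0.008, 0, 0, 0, 0, 0],
    [0, -0.016, 0, 0, 0, 0, 0],
    [0, -0.02, 0, 0, 0, 0, 0],
    [0, -0.02, 0, 0, 0, 0, 0]
  ]
}}

```text
clock: 4.42
tcp_pos: [0.4466, 0.0441, 0.0344]
orientation: [-3.137, 0.144, -0.009]
contact_force: [10.9, -1.9, -6.8]
grip_width: 0.0006
```

{"method": "send_rows", "body": {
  "deltas": [
    [0, 0.05, 0, 0, 0, 0, 0],
    [0, 0.17, 0, 0, 0, 0, 0],
    [0, 0.17, -0.06, 0, 0, 0, 0],
    [0, 0.17, -0.11, 0, 0, 0, 0],
    [0, 0.17, -0.11, 0, 0, 0, 0],
    [0, 0.17, -0.11, 0, 0, 0, 0]
  ]
}}

```text
clock: 4.92
tcp_pos: [0.4688, 0.0589, 0.0335]
orientation: [3.138, -0.139, -0.003]
contact_force: [0.5, 0.2, -0.0]
grip_width: -0.0
```

```bash
cat >> h.py <<'E'
def castw(f,uv,z):
    K=f["camera_matrix"]; uv=np.atleast_2d(uv).astype(float); p=(uv-K[:2,2])/K[0,0]; t=np.linalg.norm(p,axis=1)
    d=np.c_[p*(np.sin(t)/t)[:,None],np.cos(t)]; R=cv2.Rodrigues(f["rvec"])[0]; C=-R.T@f["tvec"]; d=d@R
    return C+d*((np.broadcast_to(z,len(uv))-C[2])/d[:,2])[:,None]
E
python3 look.py g
```

```text
4.9167 [-23.3  -9.2] 0.03350141914722286 [ 0.5  0.2 -0. ]
```

View pics/g.png

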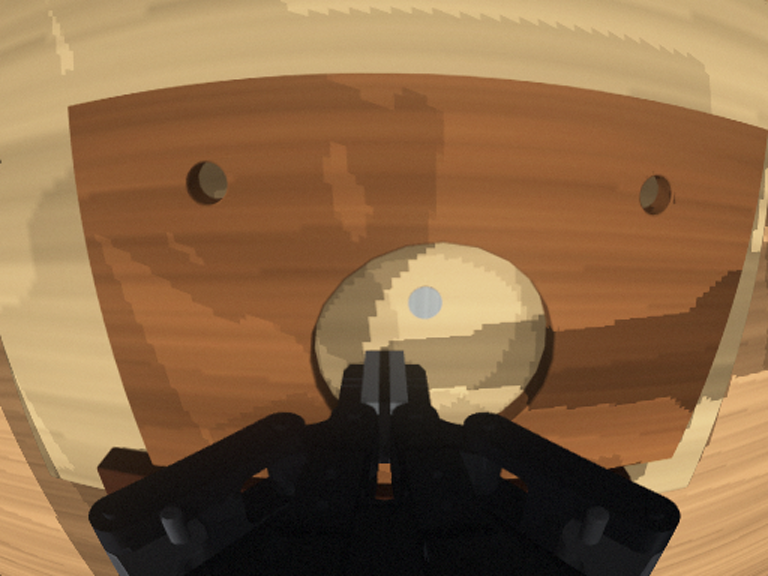

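No contact and nothing has shifted: holes at (207,182) and (655,194), fingers nearing the left rim of the window. I'll compute the remaining shift.

```bash
python3 - <<'E'
from h import *
f=np.load("w.npy",allow_pickle=True).item()
h=castw(f,np.array([(207,182),(655,194)])/1.5,.039); print("holes",tj(h))
w=castw(f,np.array([(313,345),(553,345),(442,243)])/1.5,.033); print("win L,R,far",tj(w))
e=castw(f,np.array([(107,455),(137,449)])/1.5,.036); print("fence left end",tj(e))
E
```

```text
holes [[ 45.5  43.4]
 [ 44.6 -95.6]]
win L,R,far [[ -8.9  14.4]
 [ -9.6 -66.9]
 [ 25.2 -26.4]]
fence left end [[-64.7 111.2]
 [-58.3  93. ]]
```

{"method": "send_rows", "body": {
  "deltas": [
    [0, 0, -0.03, 0, 0, 0, 0],
    [0, 0, -0.05, 0, 0, 0, 0],
    [0, 0, -0.07, 0, 0, 0, 0],
    [0, 0, -0.09, 0, 0, 0, 0],
    [0, 0, -0.11, 0, 0, 0, 0],
    [0, 0, -0.13, 0, 0, 0, 0],
    [0, 0, -0.145, 0, 0, 0, 0],
    [0, 0, -0.16, 0, 0, 0, 0],
    [0, 0, -0.16, 0, 0, 0, 0]
  ]
}}

```text
clock: 5.72
tcp_pos: [0.4724, 0.0827, 0.0338]
orientation: [-3.138, 0.142, -0.0]
contact_force: [0.6, -1.5, -0.5]
grip_width: 0.0003
```

```bash
python3 look.py i
```

```text
5.7167 [-21.8  14.8] 0.03381954891918152 [ 0.6 -1.5 -0.5]
```

View pics/i.png

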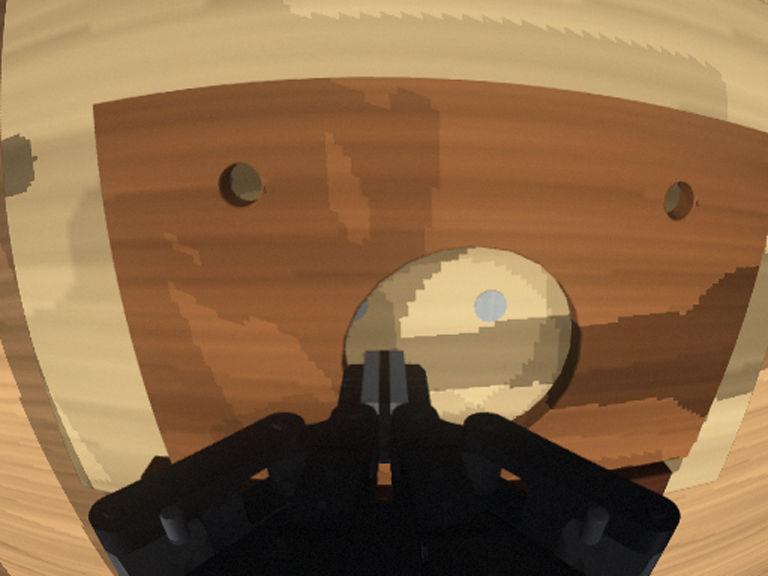

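Holes are now at (240,185) and (679,201). The template has followed the fingers and is still lying up on the pins.

```bash
python3 - <<'E'
from h import *
f=np.load("w.npy",allow_pickle=True).item()
h=castw(f,np.array([(240,185),(679,201)])/1.5,.039); print("holes",tj(h))
w=castw(f,np.array([(345,345),(580,345),(475,247)])/1.5,.033); print("win L,R,far",tj(w))
E
```

```text
holes [[ 45.5  57. ]
 [ 44.4 -82.5]]
win L,R,far [[ -7.5  27.8]
 [ -8.7 -53.7]
 [ 25.4 -12.9]]
```

{"method": "send_rows", "body": {
  "deltas": [
    [0, 0, -0.02, 0, 0, 0, 0],
    [0, 0, -0.04, 0, 0, 0, 0],
    [0, 0, -0.055, 0, 0, 0, 0],
    [0, 0, -0.065, 0, 0, 0, 0],
    [0, 0, -0.07, 0, 0, 0, 0],
    [0, 0, -0.073, 0, 0, 0, 0],
    [0, 0, -0.076, 0, 0, 0, 0],
    [0, 0, -0.079, 0, 0, 0, 0],
    [0, 0, -0.082, 0, 0, 0, 0],
    [0, 0, -0.085, 0, 0, 0, 0],
    [0, 0, -0.085, 0, 0, 0, 0]
  ]
}}

```text
clock: 6.68
tcp_pos: [0.4736, 0.0952, 0.0339]
orientation: [-3.138, 0.142, -0.0]
contact_force: [0.4, 0.7, -0.1]
grip_width: 0.0001
```

{"method": "send_rows", "body": {
  "deltas": [
    [0, 0, -0.003, 0, 0, 0, 0],
    [0, 0, -0.006, 0, 0, 0, 0],
    [0, 0, -0.008, 0, 0, 0, 0],
    [0, 0, -0.008, 0, 0, 0, 0]
  ]
}}

```text
clock: 7.02
tcp_pos: [0.4736, 0.0962, 0.0338]
orientation: [-3.138, 0.142, -0.0]
contact_force: [-0.1, 0.6, 0.6]
grip_width: 0.0005
```

```bash
python3 look.py k
```

```text
7.0167 [-21.8  28.3] 0.03380244103313176 [-0.1  0.6  0.6]
```

View pics/k.png

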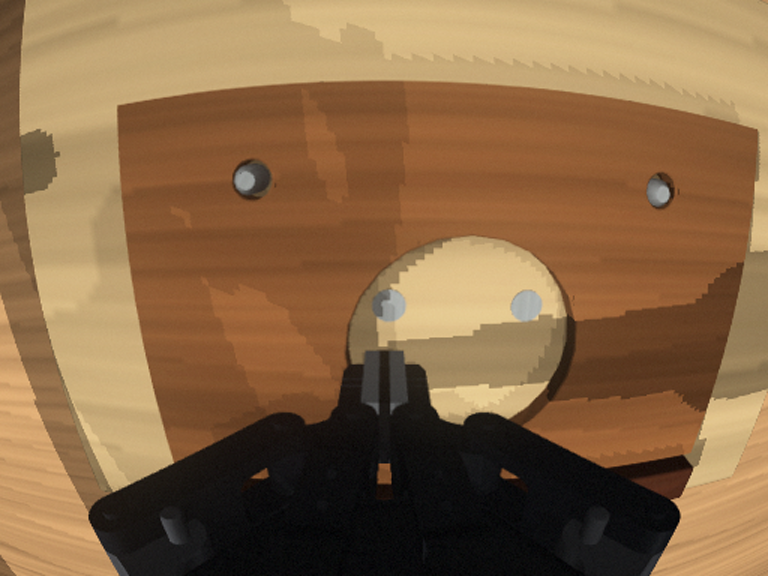

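Both holes, (251,180) and (660,190), now show steel pins, and the plate sits lower, so it appears to have dropped. I'll back off inside the window, lift straight up and clear out to the side.

{"method": "send_rows", "body": {
  "deltas": [
    [0, 0.01, 0.06, 0, 0, 0, 0],
    [0, 0.04, 0.17, 0, 0, 0, 0],
    [0, 0.04, 0.18, 0, 0, 0, 0],
    [0, 0.04, 0.18, -0.05, 0, 0, 0],
    [0, 0.04, 0.18, -0.3, 0, 0, 0],
    [0, 0.04, 0.18, -0.6, 0, 0, 0],
    [0, 0.04, 0.18, -0.95, 0, 0, 0],
    [0, 0.04, 0.18, -0.95, 0, 0, 0],
    [0, 0.04, 0.18, -0.95, 0, 0, 0]
  ]
}}

```text
clock: 7.82
tcp_pos: [0.4797, 0.07, 0.1811]
orientation: [-3.136, 0.142, -0.013]
contact_force: [0.5, -0.3, -0.5]
grip_width: -0.0001
```

{"method": "send_rows", "body": {
  "deltas": [
    [0, -0.1, 1, -0.2, 0, 0, 0],
    [0, -0.1, 1, -0.2, 0, 0, 0],
    [0, -0.1, 1, -0.2, 0, 0, 0],
    [0, -0.1, 1, -0.2, 0, 0, 0],
    [0, -0.1, 1, -0.2, 0, 0, 0]
  ]
}}

```text
clock: 8.23
tcp_pos: [0.4469, -0.0853, 0.2064]
orientation: [3.135, -0.156, -0.001]
contact_force: [0.7, -0.7, 0.2]
grip_width: 0.0002
```

{"method": "send_rows", "body": {
  "deltas": [
    [0, -0.1, 1, 0, 0, 0, 0],
    [0, -0.1, 1, 0, 0, 0, 0],
    [0, -0.1, 1, 0, 0, 0, 0],
    [0, -0.1, 1, 0, 0, 0, 0],
    [0, -0.1, 1, 0, 0, 0, 0],
    [0, -0.1, 1, 0, 0, 0, 0]
  ]
}}

```text
clock: 8.73
tcp_pos: [0.4193, -0.2278, 0.2054]
orientation: [-3.137, 0.147, 0.002]
contact_force: [-0.8, 0.6, 0.5]
grip_width: -0.0001
```

```bash
python3 - <<'E'
from bench import r
from h import *
import pickle
ob=r.get_obs(); print(ob["clock"],ob["tcp_pos"],ob["contact_force"].round(1))
f=r.grab_frame("top"); s=r.grab_frame("scene"); pickle.dump((f,s),open("f1.pkl","wb"))
a=cv2.resize(f["pixels"][130:290,90:375,::-1],(800,449),interpolation=2)
cv2.imwrite("pics/m.png",a)
b=cv2.resize(s["pixels"][110:270,170:345,::-1],(656,600),interpolation=2); cv2.imwrite("pics/n.png",b)
E
```

```text
8.7333 [ 0.41933272 -0.22780085  0.20539298] [-0.8  0.6  0.5]
```

View pics/m.png

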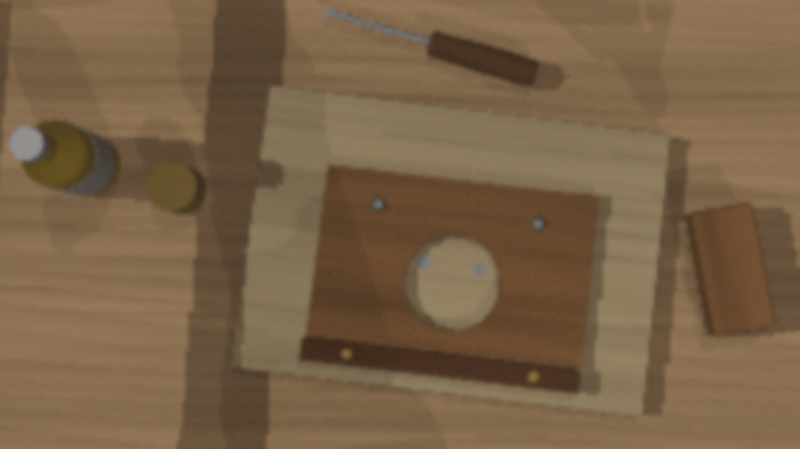

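View pics/n.png

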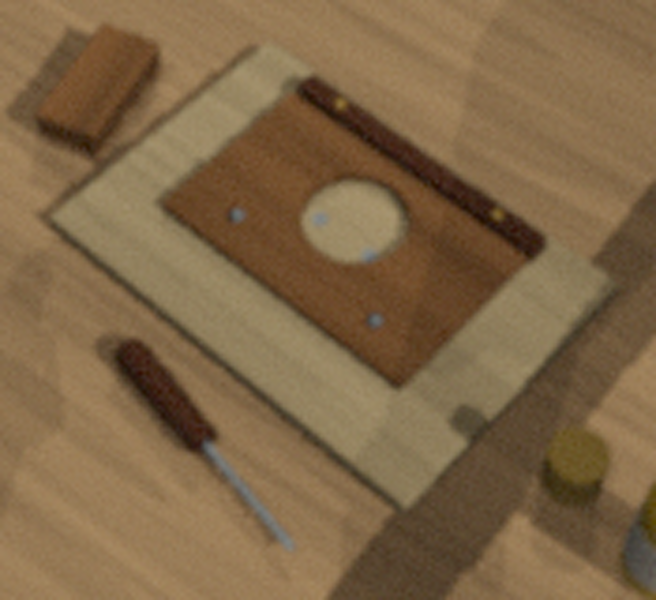

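Both views show the template flat along the fence with its ends level and a pin showing in each hole: top (378,205), (538,223), scene (237,215), (375,321). The bystanders haven't moved and the hand is clear, so I'm handing in.

```bash
python3 -c "
from bench import r
print(r.hand_in())"
```

```text
the job is handed in; nothing more can be done
None
```

The template is seated over both pins and lies flat on the jig board, and the job is handed in. I put the shut fingertips in the template's round window and nudged its rim. The first push took it square against the fence, where the force rose to about 11 N. I then slid it about 26 mm to the left until the holes dropped over the pins, without pinching or lifting it.

- **Final views:** the top and scene cameras both show a pin standing in each hole, and the template along the fence with its ends level. The other things look unmoved and the hand is well clear, with force readings near zero at about 8.7 s.
- **Not measured:** I judged the final fit by eye in the pictures and took no last pose measurement.
- **Disagreement:** my first automatic fit of the fence gave uneven edge lengths, so I used the board corners instead; the two agreed to within about 3 mm.

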